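Hold an electrode at working height in the guide of a sample changer

TASK

The sample changer is being set up before a series. Turn its rack by the bar handle in the middle until the one tall straight beaker stands squarely under the large hole of the guide plate; then take the electrode out of its stand by its black head and lower it upright, tip first, down through the middle of that hole into the beaker without touching the plate or the beaker. Finish while still holding it there, upright, still and centred in the hole, with its tip about 15 mm above the beaker's bottom, so that a colleague can tighten the clamp; do not let go, and leave the bottles and the spare cup alone.

Things in the scene. Friction and masses are not known exactly. Their poses are not given: they have to be found in the camera images.
- changer: Fixed carousel sample changer: cream base, column 82 x 65 x 344 mm at its -y end, 217 mm from the rack axis, and a black guide plate 72 x 125 x 12 mm held out over the rack. Origin on the bench under the rack axis, z up. On the plate: a teal stirrer drive 36 mm across, 48 mm high, 72 mm from the large hole towards the column; two screw caps 12 mm across, 8 mm high, 36 mm from the hole.
- guide (a point): Centre of the large round hole (20 mm across) in the guide plate, at the plate's upper face, 158 mm above the bench; the hole goes straight down through the 12 mm plate. 95 mm from the rack's axis, in the changer's -y direction.
- rack (a joint): Turn of the rack about its upright axis, rad: 0 when the tall beaker is exactly under the guide hole, growing counter-clockwise seen from above. Turns easily either way (about 0.06 N m of friction) and stays where it is left.
- handle (a point): Middle of the teal bar handle at the centre of the rack, on its axis, 136 mm above the bench. The bar is 60 mm long (this point's x), 16 mm wide (y), 28 mm high, on a post 24 mm across. The rack is a pierced white disc 260 mm across with short cups up to 111 mm above the bench and the tall beaker up to 133 mm, all at least 67 mm from the axis. All turn together.
- beaker_floor (a point): Centre of the inner floor of the tall beaker, z up, 64 mm above the bench. It is the only straight and tall one among the rack's cups: 53 mm across outside, 48 mm inside, rim 69 mm above this floor and 13 mm below the guide plate. It is fixed in the rack, 95 mm from the rack's axis.
- electrode: Loose rod electrode of about 60 g standing upright in the stand: pale grey shaft 12 mm across with a rounded tip, 115 mm long, then a black round head 20 mm across and 40 mm high, then a steel plug 13 mm across and 12 mm high. Origin at the tip, z along the rod towards the head: head from 115 to 155 mm, its middle at 135 mm.
- shaft_point (a point): Point on the electrode's axis 73 mm above its tip: at working height it lies inside the guide hole.
- stand: Electrode stand fixed to the bench: black foot 110 x 75 mm, two posts, a white plate 110 x 50 mm with its top 130 mm above the bench. Origin on the bench at its centre, x along the long side. The electrode hangs in the middle hole (15 mm across), its head resting on the plate, its tip 15 mm above the bench; pull it straight up 115 mm or more to clear the plate.
- wash_bottle: White plastic wash bottle with a bent spout, 66 mm across, 175 mm high, origin at the centre of its underside. Bystander.
- reagent_bottle: Amber glass jar with a black cap, 60 mm across, 110 mm high, origin at the centre of its underside. Bystander.
- spare_cup: Short empty plastic cup standing on the bench, 55 mm across the rim, 50 mm high, origin at the centre of its underside. Bystander.
Mind the look-alikes: they are no part of the job. Of the things that look like the electrode, the middle-sized one is meant.

How it is judged:
On the way, in this order (a step that is already met when the one before it is completed fails the run):
1. the tall beaker has been turned under the guide hole, to within 5 mm, while the electrode is still in its stand (horizontal distance between beaker_floor and guide below 0.005 m and distance of electrode from where it was at the start of the episode below 0.02 m), for 0.2 s.
2. the electrode is held upright above the guide plate with its tip over the large hole (z of electrode in the frame of guide above 0 m and horizontal distance between electrode and guide below 0.006 m and contact force between the fingers and electrode above 1 N).
At the end, for the whole second after the job is handed in: Beaker within 5 mm of straight under the hole; electrode held still (under 10 mm/s) by the gripper alone, within 0.06 rad of upright, its shaft within 2.5 mm of the hole's middle (free gap 4 mm), its tip 8 to 22 mm above the beaker's inner floor, touching neither plate nor beaker (horizontal distance between beaker_floor and guide below 0.005 m and horizontal distance between shaft_point and guide below 0.0025 m and angle between electrode's own z axis and vertical below 0.06 rad and z of electrode in the frame of beaker_floor between 0.008 and 0.022 m and linear speed of electrode below 0.01 m/s and contact force between the fingers and electrode above 1 N and contact force between changer and electrode below 0.2 N); the arm keeps its last pose, push and grip.
It fails at once if the electrode touches the guide plate, the beaker or any other part of the changer (over 0.5 N) (contact force between electrode and changer above 0.5 N).
It fails at once if the wash bottle is moved by more than 20 mm (distance of wash_bottle from where it was at the start of the episode above 0.02 m).
It fails at once if the reagent bottle is moved by more than 20 mm (distance of reagent_bottle from where it was at the start of the episode above 0.02 m).
It fails at once if the spare cup is moved by more than 20 mm (distance of spare_cup from where it was at the start of the episode above 0.02 m).
It also fails if it takes over 61 s, if anything falls off the work surface, if the arm or the gripper's body presses on something with over 40 N, if the wrist force passes 120 N, or if a joint passes its speed limit or range.

ROBOT

A 6-joint arm with a two-finger parallel gripper is mounted at the origin on the work surface. World frame = base frame: x ahead of the robot, y to its left, z up, the work surface at z = 0. Lengths are in m, angles in rad, forces in N, time in s.
With the tool pointing down it reaches from about 0.35 to 0.925 m from the base axis. Payload 6.4 kg.
Tool frame: the origin (TCP) lies at the very end of the fingers, on their centre line; the grasp point (between the pads) lies 19 mm behind it; z points along the fingers, y is the line along which they close (so a half turn about z gives the same grasp; the last joint's range is limited). The gripper opens to 85 mm and grips with 20 to 120 N. Pads are 22 mm wide; open, the fingers measure 114 mm over their backs; the gripper's body (76 mm by 85 mm) begins 54 mm behind the grasp point. The pads swing forward as they close: fully open they stand 13 mm farther back than shut.
Start: joints at [-1.429, 0.245, 1.558, -0, 1.339, -0.174], TCP at [0.202, -0.618, 0.231] pointing down, gripper open.
Joint ranges: [-3.13, 3.13], [-1.02, 2.26], [0.13, 2.54], [-0.95, 4.09], [0.21, 2.88], [-2.74, 2.74]. Speed limits (rad/s): [2.57, 2.57, 3.14, 3.14, 3.14, 3.14].

INTERFACE

Orientations are given as a unit quaternion [x, y, z, w].
In Python, from rig import get_obs, imaging, workorder gives the robot as it stands.
- The arm moves only by the tool apply_moves, never from a script. Its argument "moves" is one flat list of numbers, 7 for each row, row after row: the opening, from -1 (shut) to 1 (fully open), then the shift along the tool's x, y, z normalised to -1 to 1, where 1 is 20 cm, then the turn, a rotation vector about the tool's x, y, z normalised to -1 to 1, where 1 is 45 degrees. In form: [fingers, dx, dy, dz, ax, ay, az, fingers, dx, dy, dz, ax, ay, az, ...]. A call has exactly 5 rows; each row is the pose to reach, as a shift and turn from the pose commanded when the call began, along the tool's axes at that moment; what a row does not reach only later rows make up. A row lasts 1/10 s, in which the tool goes at most 50 mm and 8.59 degrees, less where a joint would pass 70% of its speed; a pose out of reach is approached as far as the arm can. A call with a number of a shift or a turn outside -1 to 1 is refused whole. A call with a gripper value outside its range is refused whole. The fingers move at their own pace and stop on an object; "newtons" is the grip in N (left out, the last holds). Time passes only in rows, so rows that repeat a pose let the fingers close, or fill a call up. It gives the time, the measured TCP pose, the force, the opening and the grip force at its end, in the units of the state.
- get_obs(): the state, without advancing time (a new reading comes with each control period).
- imaging.capture(name): name is "side" or "top"; returns the picture (480x640x3 uint8, blue, green, red); there is no depth.
- imaging.get_calibration(name): a dict with "camera_matrix" (3x3 intrinsics, pixels), "pose" (4x4, takes a point from camera to world coordinates). Camera axes: x right, y down, z forward; pixel columns grow to the right and rows downward; lengths in m; the calibration is good to about 2 mm. A picture is of the moment at which its call begins. get_calibration takes no time and is no camera call.
- workorder.hand_in(): hands the job in; it is judged then, once.
The state is a dict: "clock": time; "qpos": joint angles; "qvel": joint speeds; "joint_efforts": joint torques, N m; "position": TCP position; "tool_rot": TCP orientation; "force": force on the tool from outside, world axes, zero at the start; "torque": the same for the moment, N m; "opening": opening from 0.0 (shut) to 1.0 (fully open); "gripper_force": force on a finger pad.
Only numpy, scipy, OpenCV 4.12 (cv2) and the standard library are available. Lean on these libraries where they do the work, as an engineer would, in place of code of your own. Each camera call takes 0.05 s, during which the arm holds its last target. There are 200 camera calls.

## Working session

There is one attempt and no reset: what is moved stays moved. The work goes in short steps, Python scripts to look and compute and a tool call to move; the robot and the scene stay as the last step left them, time stands still between calls to the robot, and variables do not carry over. Pictures are saved under pics/ and viewed, at most 10 in all, crops included, and the job is handed in when it is done.

Besides the shell and the picture viewer there is one more tool, called after "Request:" by a JSON object that holds its "op" and its "data", one argument or row to a line. apply_moves: Moves the arm, as the interface text tells. Scaled input: -1 to 1 covers 20 cm each way for a shift and 45 degrees each way for a turn. Its arguments: {"type":"object","properties":{"moves":{"type":"array"},"newtons":{"type":"number"}},"required":["moves"]}

```bash
ls; mkdir -p pics; python3 - <<'E'
from rig import get_obs, imaging
import cv2
for n in("side","top"):
    cv2.imwrite(f"pics/{n}0.png",imaging.capture(n)); c=imaging.get_calibration(n); print(n,c["camera_matrix"],c["pose"])
print(get_obs())
E
```

```text
pics
side [[530.03340628   0.         317.98272018]
 [  0.         530.03340628 236.98095163]
 [  0.           0.           1.        ]] [[-0.74454489 -0.38449128  0.54572829  0.07171886]
 [-0.66736909  0.44886738 -0.59425296  0.66317794]
 [-0.01647455 -0.80665019 -0.59079951  0.69220201]
 [ 0.          0.          0.          1.        ]]
top [[497.39591362   0.         311.55526547]
 [  0.         497.39591362 231.1103472 ]
 [  0.           0.           1.        ]] [[-0.02066963 -0.98649711  0.16246915  0.44721234]
 [-0.99935668  0.01562238 -0.03228247  0.0826245 ]
 [ 0.02930841 -0.1630319  -0.98618539  1.1182548 ]
 [ 0.          0.          0.          1.        ]]
{'clock': 0.1, 'qpos': array([-1.42908783e+00,  2.45743458e-01,  1.55889047e+00, -6.63708509e-05,
        1.33868267e+00, -1.74116756e-01]), 'qvel': array([-0.00028538, -0.0023427 , -0.002166  , -0.00045562, -0.00218151,
        0.00080871]), 'joint_efforts': array([ 3.97017152e-05, -4.30673432e+01, -3.27128398e+01, -9.05241995e-05,
        2.84546360e-03, -1.33359453e-05]), 'position': array([ 0.20179866, -0.61735738,  0.23029189]), 'tool_rot': array([ 9.87556117e-01,  1.57264655e-01, -1.83178040e-05, -8.62378245e-04]), 'force': array([ 0.10543589, -0.17169298, -0.62485742]), 'torque': array([-0.04734037,  0.01786369,  0.0016775 ]), 'gripper_force': 0.0, 'opening': 0.9997580087018594}
```

View pics/side0.png

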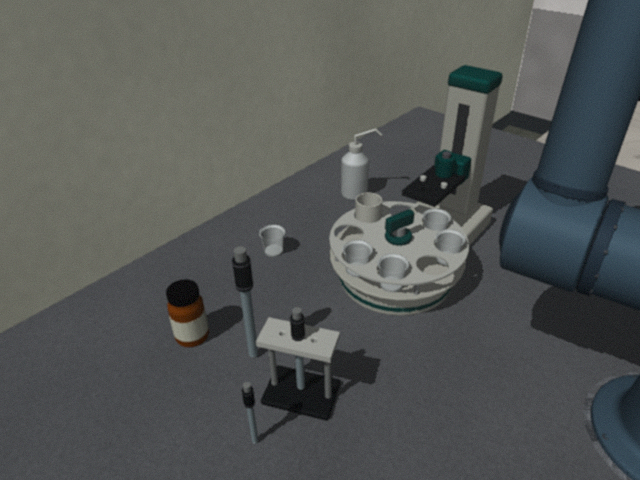

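View pics/top0.png

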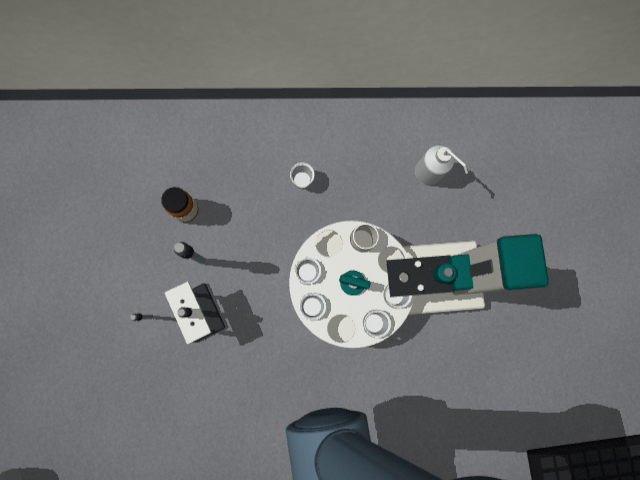

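The side view shows the tall beaker at (369,208), the handle at (399,222) and the guide plate at (437,183). The top view shows the beaker at (365,237), the handle at (354,283) and the hole at (404,278).
Electrode candidates in the top and side views:
- **Large, free-standing:** (183,250) / (243,270)
- **Small, free-standing:** (137,317) / (248,395)
- **Middle-sized, hanging in the stand:** (184,312) / (297,325). This is the one to take.

Next, close crops.

```bash
python3 - <<'E'
import cv2
t=cv2.imread("pics/top0.png"); s=cv2.imread("pics/side0.png")
cv2.imwrite("pics/c1.png",cv2.resize(t[215:355,285:485],None,fx=4,fy=4,interpolation=cv2.INTER_CUBIC))
a=cv2.resize(t[270:350,155:235],None,fx=5,fy=5,interpolation=cv2.INTER_CUBIC)
b=cv2.resize(s[300:420,250:350],(400,480),interpolation=cv2.INTER_CUBIC)
import numpy as np
c=np.zeros((480,800,3),np.uint8); c[:400,:400]=a; c[:,400:]=b
cv2.imwrite("pics/c2.png",c)
cv2.imwrite("pics/c3.png",cv2.resize(s[140:320,320:500],None,fx=3.3,fy=3.3,interpolation=cv2.INTER_CUBIC))
E
```

```text
(no output)
```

View pics/c1.png

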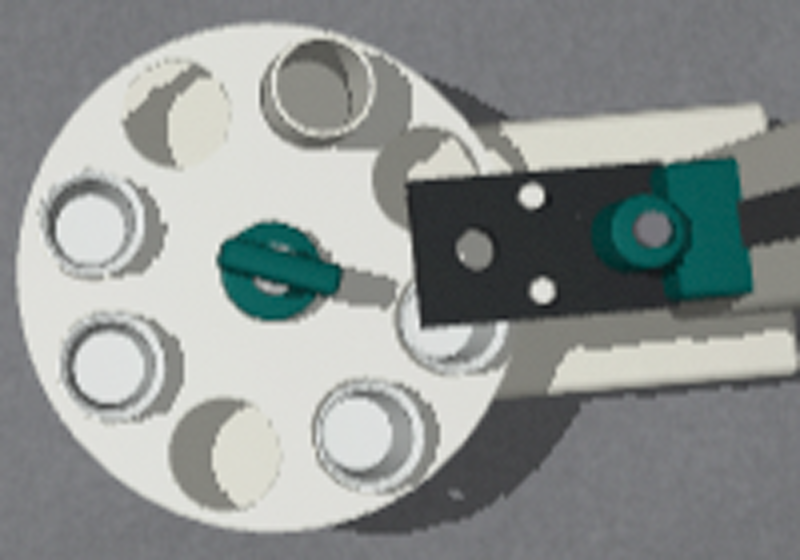

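View pics/c2.png

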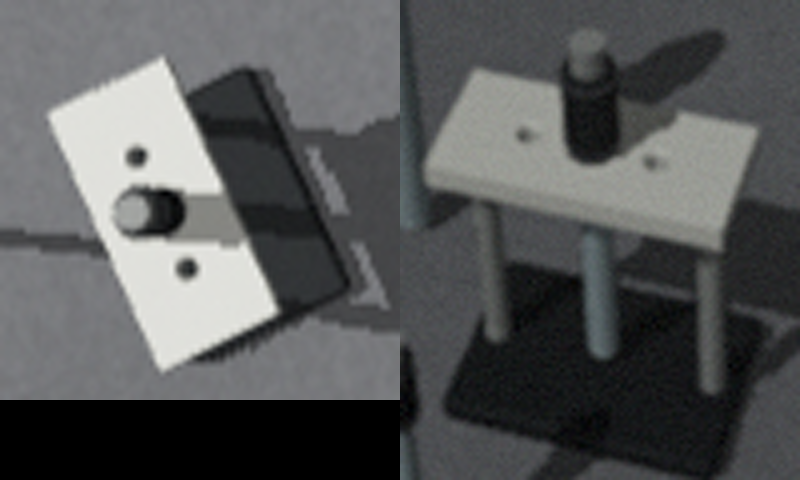

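View pics/c3.png

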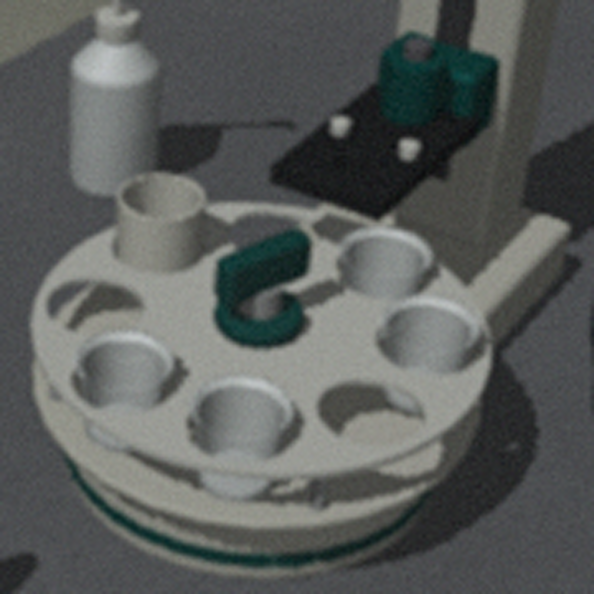

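The top crop shows the hole at (475,250), bar ends at (220,255) and (338,277), the beaker rim centre at (323,88), the caps at (532,196) and (543,291), and the stirrer top at (655,228). In the stand crop, the plate corners are (50,115), (163,57), (280,313) and (163,372), and the plug top is at (128,212). The side crop confirms that the wide straight cup is the tall beaker.

```bash
cat > h.py <<'E'
import numpy as np
from rig import imaging
def ray(n,u,v,z):
    c=imaging.get_calibration(n);K=np.array(c["camera_matrix"]);T=np.array(c["pose"])
    d=T[:3,:3]@np.linalg.solve(K,[u,v,1]);o=T[:3,3];return o+d*(z-o[2])/d[2]
def proj(n,p):
    c=imaging.get_calibration(n);K=np.array(c["camera_matrix"]);T=np.array(c["pose"])
    q=K@(T[:3,:3].T@(np.array(p)-T[:3,3]));return q[:2]/q[2]
E
python3 - <<'E'
from h import *
def c1(x,y,z): return ray("top",285+(x+.5)/4-.5,215+(y+.5)/4-.5,z)
def c2(x,y,z): return ray("top",155+(x+.5)/5-.5,270+(y+.5)/5-.5,z)
def s2(x,y,z): return ray("side",250+(x-400+.5)/4-.5,300+(y+.5)/4-.5,z)
def s3(x,y,z): return ray("side",320+(x+.5)/3.3-.5,140+(y+.5)/3.3-.5,z)
P=dict(hole=c1(475,250,.158),ba=c1(220,255,.150),bb=c1(338,277,.150),beak=c1(323,88,.133),cap1=c1(532,196,.166),cap2=c1(543,291,.166),drive=c1(655,228,.206),
 plug=c2(128,212,.182),plugS=s2(588,42,.182),cor=[c2(*q,.13) for q in((50,115),(163,57),(280,313),(163,372))],
 beakS=s3(162,198,.133),capS1=s3(340,122,.166),capS2=s3(409,147,.166),driveS=s3(417,47,.206))
for k,v in P.items(): print(k,np.round(v,4))
print("standc",np.mean(P["cor"],0))
h=(P["ba"]+P["bb"])/2
print("handle",h,"len",np.linalg.norm(P["ba"]-P["bb"]),"bar ang",np.degrees(np.arctan2(*(P["bb"]-P["ba"])[[1,0]])))
for k in("hole","beak","beakS","drive"): 
    d=P[k]-h; print(k,np.linalg.norm(d[:2]),np.degrees(np.arctan2(d[1],d[0])))
E
```

```text
hole [ 0.5122 -0.125   0.158 ]
ba [ 0.5126 -0.0018  0.15  ]
bb [ 0.5009 -0.059   0.15  ]
beak [ 0.5966 -0.0577  0.133 ]
cap1 [ 0.5372 -0.1523  0.166 ]
cap2 [ 0.4914 -0.1551  0.166 ]
drive [ 0.5175 -0.1989  0.206 ]
plug [0.4541 0.2975 0.182 ]
plugS [0.4519 0.2956 0.182 ]
cor [[0.4926 0.3406 0.13  ]
 [0.5144 0.2971 0.13  ]
 [0.4146 0.2501 0.13  ]
 [0.3933 0.2947 0.13  ]]
beakS [ 0.5954 -0.057   0.133 ]
capS1 [ 0.5353 -0.1512  0.166 ]
capS2 [ 0.4887 -0.1523  0.166 ]
driveS [ 0.5141 -0.1942  0.206 ]
standc [0.4537255  0.29559451 0.13      ]
handle [ 0.50675156 -0.03040627  0.15      ] len 0.058406011535604256 bar ang -101.60800985130828
hole 0.09474728581660047 -86.7066508170785
beak 0.09387114283164226 -16.89045056947914
beakS 0.09252144380568622 -16.731291416345236
drive 0.16879769545286452 -86.3353833307493
```

```bash
cat >> h.py <<'E'
from scipy.spatial.transform import Rotation as R
from rig import get_obs
def go(x,y,z,yaw):
    "normalised shift/turn from the current pose to TCP (x,y,z), pointing down, tool y at yaw deg"
    o=get_obs(); C=R.from_quat(o["tool_rot"])
    a=np.radians(yaw); Y=np.array([np.cos(a),np.sin(a),0]);Z=np.array([0,0,-1.])
    T=R.from_matrix(np.c_[np.cross(Y,Z),Y,Z])
    s=C.inv().apply(np.array([x,y,z])-o["position"])/.2
    print("t",round(o["clock"],2),"pos",np.round(o["position"],4),"yaw",np.round(np.degrees(np.arctan2(*C.as_matrix()[[1,0],1])),2),"tilt z",np.round(C.as_matrix()[:,2],4))
    print("shift",np.round(s,4),"turn",np.round(np.degrees((C.inv()*T).as_rotvec())/45,4))
E
python3 -c "
from h import *
go(.27,-.43,.26,-71.9)
go(.33,-.15,.26,-71.9)
go(.507,-.03,.26,-11.6)"
```

```text
t 0.1 pos [ 0.2018 -0.6174  0.2303] yaw -71.9 tilt z [-3.0e-04  1.7e-03 -1.0e+00]
shift [ 0.6152 -0.7848 -0.1471] turn [-0.0022 -0.0003 -0.0001]
t 0.1 pos [ 0.2018 -0.6174  0.2303] yaw -71.9 tilt z [-3.0e-04  1.7e-03 -1.0e+00]
shift [ 1.3352 -2.0223 -0.1448] turn [-0.0022 -0.0003 -0.0001]
t 0.1 pos [ 0.2018 -0.6174  0.2303] yaw -71.9 tilt z [-3.0e-04  1.7e-03 -1.0e+00]
shift [ 2.3628 -2.3178 -0.144 ] turn [-0.0018 -0.0014 -1.3401]
```

Request:
{"op": "apply_moves", "data": {
  "moves": [0.06,0.12,-0.16,-0.03,0,0,0,0.06,0.24,-0.32,-0.06,0,0,0,0.06,0.36,-0.48,-0.09,0,0,0,0.06,0.49,-0.64,-0.12,0,0,0,0.06,0.61,-0.78,-0.15,0,0,0],
  "newtons": 40
}}

```text
clock: 0.6
position: [0.2697, -0.4296, 0.2609]
tool_rot: [0.988, 0.157, -0.0, -0.001]
force: [0.4, -0.2, 0.8]
opening: 0.534
gripper_force: 0.0
```

```bash
python3 -c "
from h import *
go(.32,-.25,.26,-41)
go(.33,-.15,.26,-11.6)"
```

```text
t 0.6 pos [ 0.2697 -0.4296  0.2609] yaw -71.92 tilt z [-2.0e-04  1.1e-03 -1.0e+00]
shift [ 0.5181 -0.7757  0.0053] turn [-1.30e-03 -6.00e-04 -6.87e-01]
t 0.6 pos [ 0.2697 -0.4296  0.2609] yaw -71.92 tilt z [-2.0e-04  1.1e-03 -1.0e+00]
shift [ 0.7208 -1.2354  0.0059] turn [-1.2000e-03 -9.0000e-04 -1.3404e+00]
```

Request:
{"op": "apply_moves", "data": {
  "moves": [0.06,0.1,-0.16,0,0,0,-0.14,0.06,0.2,-0.31,0,0,0,-0.28,0.06,0.3,-0.47,0,0,0,-0.42,0.06,0.41,-0.62,0,0,0,-0.56,0.06,0.52,-0.78,0,0,0,-0.69]
}}

```text
clock: 1.1
position: [0.3198, -0.2496, 0.2609]
tool_rot: [0.909, 0.417, 0.0, -0.0]
force: [0.6, -0.4, 0.3]
opening: 0.531
gripper_force: 0.0
```

```bash
python3 -c "
from h import *
go(.4,-.12,.24,-11.6)"
```

```text
t 1.1 pos [ 0.3198 -0.2496  0.2609] yaw -40.65 tilt z [-1.e-04  3.e-04 -1.e+00]
shift [ 0.7527 -0.1178  0.1048] turn [-3.000e-04 -3.000e-04 -6.455e-01]
```

Request:
{"op": "apply_moves", "data": {
  "moves": [0.06,0.15,-0.03,0,0,0,-0.13,0.06,0.3,-0.05,0,0,0,-0.26,0.06,0.45,-0.07,0,0,0,-0.39,0.06,0.6,-0.1,0,0,0,-0.52,0.06,0.75,-0.12,0,0,0,-0.645]
}}

```text
clock: 1.6
position: [0.4, -0.1206, 0.261]
tool_rot: [0.775, 0.632, -0.0, -0.0]
force: [-0.1, 0.2, -0.7]
opening: 0.532
gripper_force: 0.0
```

```bash
python3 -c "
from h import *
go(.506,-.030,.22,-11.6)"
```

```text
t 1.6 pos [ 0.4    -0.1206  0.261 ] yaw -11.59 tilt z [-2.e-04  1.e-04 -1.e+00]
shift [0.5501 0.4283 0.2049] turn [-0.0003 -0.0001  0.0002]
```

Request:
{"op": "apply_moves", "data": {
  "moves": [0.06,0.14,0.11,0.02,0,0,0,0.06,0.28,0.22,0.05,0,0,0,0.06,0.42,0.33,0.1,0,0,0,0.06,0.55,0.428,0.15,0,0,0,0.06,0.55,0.428,0.2,0,0,0]
}}

```text
clock: 2.1
position: [0.5075, -0.0298, 0.2204]
tool_rot: [0.775, 0.632, 0.0, -0.0]
force: [-0.3, -0.3, -0.6]
opening: 0.533
gripper_force: 0.0
```

```bash
python3 -c "
from h import *
go(.506,-.030,.122,-11.6)"
```

```text
t 2.1 pos [ 0.5075 -0.0298  0.2204] yaw -11.62 tilt z [-4.e-04  8.e-04 -1.e+00]
shift [-0.0031 -0.0069  0.4921] turn [-0.0007 -0.0008 -0.0006]
```

Request:
{"op": "apply_moves", "data": {
  "moves": [0.06,0,0,0.1,0,0,0,0.06,0,0,0.2,0,0,0,0.06,0,0,0.31,0,0,0,0.06,0,0,0.42,0,0,0,0.06,0,0,0.49,0,0,0]
}}

```text
clock: 2.6
position: [0.5046, -0.0319, 0.1212]
tool_rot: [0.776, 0.63, -0.001, -0.001]
force: [-0.5, 0.4, -0.2]
opening: 0.529
gripper_force: 0.0
```

Request:
{"op": "apply_moves", "data": {
  "moves": [-1,0,0,0,0,0,0,-1,0,0,0,0,0,0,-1,0,0,0,0,0,0,-1,0,0,0,0,0,0,-1,0,0,0,0,0,0],
  "newtons": 25
}}

```text
clock: 3.1
position: [0.5065, -0.0322, 0.1232]
tool_rot: [0.776, 0.63, 0.0, 0.001]
force: [5.7, -1.4, -10.8]
opening: 0.243
gripper_force: 24.9
```

Request:
{"op": "apply_moves", "data": {
  "moves": [-1,0,0,0,0,0,0.15,-1,0,0,0,0,0,0.31,-1,0,0,0,0,0,0.47,-1,0,0,0,0,0,0.63,-1,0,0,0,0,0,0.78]
}}

```text
clock: 3.6
position: [0.5062, -0.032, 0.1233]
tool_rot: [0.931, 0.365, 0.0, 0.0]
force: [3.8, -2.0, -10.1]
opening: 0.242
gripper_force: 25.0
```

Request:
{"op": "apply_moves", "data": {
  "moves": [-1,0,0,0,0,0,0.16,-1,0,0,0,0,0,0.32,-1,0,0,0,0,0,0.48,-1,0,0,0,0,0,0.64,-1,0,0,0,0,0,0.77]
}}

```text
clock: 4.1
position: [0.5061, -0.0318, 0.1232]
tool_rot: [0.997, 0.071, 0.0, -0.0]
force: [3.2, -1.0, -9.1]
opening: 0.246
gripper_force: 25.2
```

```bash
python3 - <<'E'
from h import *
import cv2
go(.506,-.030,.122,-81.4)
t=imaging.capture("top"); s=imaging.capture("side")
cv2.imwrite("pics/s1.png",s);cv2.imwrite("pics/t1.png",t)
c=np.zeros((480,800,3),np.uint8)
c[:,:400]=cv2.resize(t[220:340,370:470],(400,480),interpolation=cv2.INTER_CUBIC)
c[:,400:]=cv2.resize(s[150:270,380:480],(400,480),interpolation=cv2.INTER_CUBIC)
cv2.imwrite("pics/c4.png",c)
E
```

```text
t 4.1 pos [ 0.5061 -0.0318  0.1232] yaw -81.83 tilt z [ 6.e-04  1.e-04 -1.e+00]
shift [ 0.0007 -0.0088  0.0062] turn [ 0.     -0.0007 -0.0095]
```

View pics/c4.png

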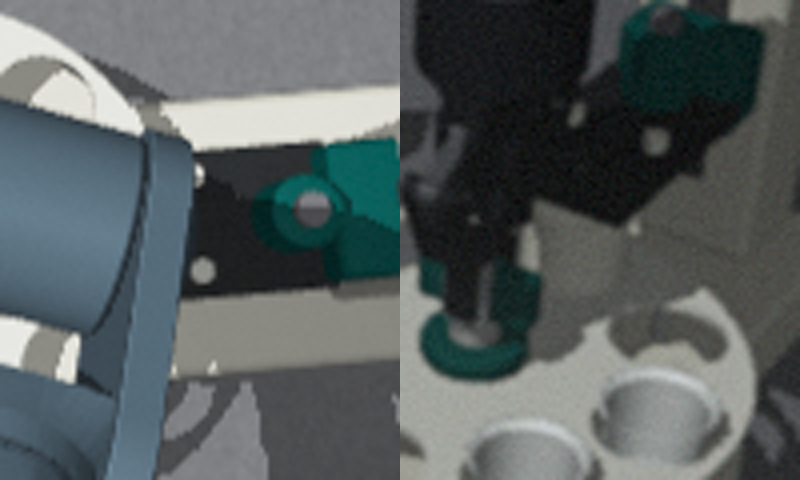

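The top crop shows the beaker gone from its old place, with the plate partly hidden by the arm. The side crop shows the beaker at (580,250), under the plate. I'll release and back off to look at it clear of the arm.

Request:
{"op": "apply_moves", "data": {
  "moves": [0.06,0,0,0,0,0,0,0.06,0,0,0,0,0,0,0.06,0,0,0,0,0,0,0.06,0,0,-0.1,0,0,0,0.06,0,0,-0.25,0,0,0]
}}

```text
clock: 4.7
position: [0.5048, -0.0315, 0.1726]
tool_rot: [0.997, 0.074, -0.002, -0.001]
force: [-0.6, -0.0, -0.1]
opening: 0.529
gripper_force: 0.0
```

```bash
python3 -c "
from h import *
go(.46,.12,.28,-45)"
```

```text
t 4.7 pos [ 0.5048 -0.0315  0.1726] yaw -81.54 tilt z [-0.0039  0.0011 -1.    ]
shift [-0.1124 -0.7832 -0.535 ] turn [-0.0035  0.0039 -0.8121]
```

Request:
{"op": "apply_moves", "data": {
  "moves": [0.06,0,0,-0.2,0,0,0,0.06,-0.02,-0.15,-0.4,0,0,-0.16,0.06,-0.05,-0.36,-0.535,0,0,-0.34,0.06,-0.08,-0.58,-0.535,0,0,-0.52,0.06,-0.11,-0.78,-0.535,0,0,-0.7]
}}

```text
clock: 5.2
position: [0.4616, 0.1208, 0.2827]
tool_rot: [0.939, 0.344, 0.002, 0.001]
force: [-0.1, -0.4, -0.7]
opening: 0.532
gripper_force: 0.0
```

```bash
python3 - <<'E'
from h import *
import cv2
go(.453,.2965,.27,0)
t=imaging.capture("top"); s=imaging.capture("side")
cv2.imwrite("pics/s2.png",s);cv2.imwrite("pics/t2.png",t)
c=np.zeros((480,800,3),np.uint8)
c[:,:400]=cv2.resize(t[220:340,335:435],(400,480),interpolation=cv2.INTER_CUBIC)
c[:,400:]=cv2.resize(s[150:270,380:480],(400,480),interpolation=cv2.INTER_CUBIC)
cv2.imwrite("pics/c5.png",c)
E
```

```text
t 5.2 pos [0.4616 0.1208 0.2827] yaw -49.73 tilt z [ 4.2e-03  2.0e-04 -1.0e+00]
shift [ 0.5351 -0.6982  0.0635] turn [ 0.0048 -0.0026 -1.105 ]
```

View pics/c5.png

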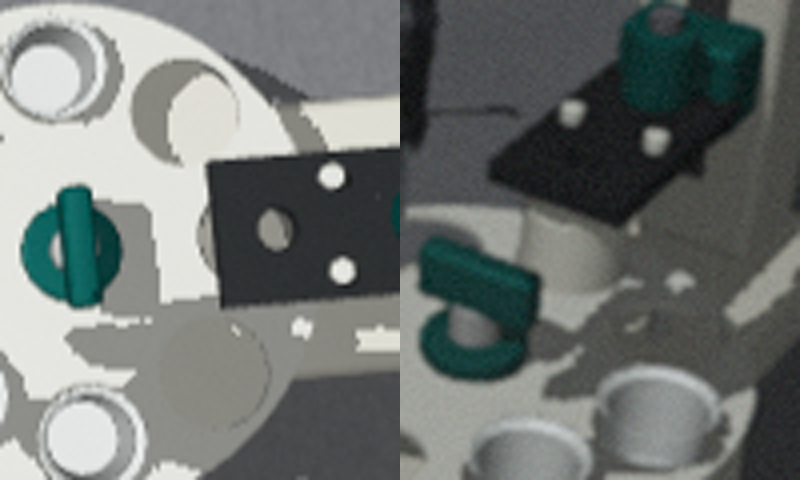

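```bash
python3 - <<'E'
from h import *
c1=lambda x,y,z: ray("top",285+(x+.5)/4-.5,215+(y+.5)/4-.5,z)
c5=lambda x,y,z: ray("top",335+(x+.5)/4-.5,220+(y+.5)/4-.5,z)
h=np.array([.5068,-.0304])
A=lambda p:(round(np.degrees(np.arctan2(p[1]-h[1],p[0]-h[0])),1),round(np.hypot(*(p[:2]-h)),4))
for z in(.095,.105): print(z,"hole",A(c1(177,112,z)),A(c5(186,113,z)),A(c5(213,372,z)))
print("cup",A(c1(93,222,.111)),A(c5(52,70,.111)),A(c5(90,438,.111)))
print("handle",c5(76,190,.15),c5(87,303,.15), (c5(76,190,.15)+c5(87,303,.15))/2)
print("hole",c5(277,230,.158),c5(276,229,.152))
# predicted beaker rim outline nearest the axis for ideal and +-3 deg, c5 px
for d in(-4,0,4):
    a=np.radians(-86.6+d); c=h+.095*np.array([np.cos(a),np.sin(a)])
    pts=[]
    for t in range(0,360,15):
        p=proj("top",[*(c+.0265*np.array([np.cos(np.radians(t)),np.sin(np.radians(t))])),.133]); q=(p-[335,220]+.5)*4
        if q[0]<222: pts.append(np.round(q))
    print(d,np.array(pts).tolist())
E
```

```text
0.095 hole (np.float64(27.6), np.float64(0.0949)) (np.float64(-42.2), np.float64(0.0963)) (np.float64(-130.4), np.float64(0.0956))
0.105 hole (np.float64(28.4), np.float64(0.094)) (np.float64(-42.0), np.float64(0.0942)) (np.float64(-131.1), np.float64(0.0942))
cup (np.float64(73.5), np.float64(0.093)) (np.float64(3.8), np.float64(0.0929)) (np.float64(-175.9), np.float64(0.0934))
handle [ 0.5340598  -0.02988524  0.15      ] [ 0.47916181 -0.0333365   0.15      ] [ 0.5066108  -0.03161087  0.15      ]
hole [ 0.51217651 -0.12597192  0.158     ] [ 0.51307806 -0.12680968  0.152     ]
-4 [[219.0, 221.0], [214.0, 234.0], [213.0, 248.0], [216.0, 262.0], [222.0, 275.0]]
0 [[218.0, 208.0], [213.0, 221.0], [212.0, 235.0], [215.0, 248.0], [221.0, 261.0]]
4 [[216.0, 195.0], [212.0, 208.0], [210.0, 221.0], [213.0, 235.0], [219.0, 248.0]]
```

The bar now lies almost across the plate axis. The neighbouring slots sit symmetrically about −86.3°, against the guide's −86.6°, which puts the beaker within about 1 mm. Next is the electrode.

Request:
{"op": "apply_moves", "data": {
  "moves": [0.06,0.1,-0.13,0,0,0,-0.16,0.06,0.2,-0.27,0,0,0,-0.32,0.06,0.31,-0.41,0,0,0,-0.5,0.06,0.42,-0.56,0,0,0,-0.67,0.06,0.535,-0.698,0.06,0.005,-0.003,-0.83]
}}

```text
clock: 5.8
position: [0.4551, 0.2964, 0.2706]
tool_rot: [0.78, 0.626, 0.0, -0.001]
force: [1.8, -0.3, 0.3]
opening: 0.531
gripper_force: 0.0
```

```bash
python3 -c "
from h import *
go(.453,.2965,.22,0)"
```

```text
t 5.8 pos [0.4551 0.2964 0.2706] yaw -12.46 tilt z [-3.0e-04  1.4e-03 -1.0e+00]
shift [-0.0022 -0.01    0.253 ] turn [-0.0005 -0.0017 -0.2769]
```

Request:
{"op": "apply_moves", "data": {
  "moves": [0.06,0,0,0.06,0,0,-0.14,0.06,0,-0.008,0.13,0,0,-0.277,0.06,0,-0.008,0.2,0,0,-0.277,0.06,0,-0.008,0.25,0,0,-0.277,0.06,0,-0.008,0.25,0,0,-0.277]
}}

```text
clock: 6.3
position: [0.4516, 0.2945, 0.2166]
tool_rot: [0.71, 0.705, -0.003, -0.002]
force: [-0.4, 0.6, -0.9]
opening: 0.532
gripper_force: 0.0
```

```bash
python3 -c "
from h import *
go(.453,.2965,.138,0)"
```

```text
t 6.3 pos [0.4516 0.2945 0.2166] yaw -0.4 tilt z [-0.0074 -0.0011 -1.    ]
shift [0.0103 0.0099 0.3928] turn [-0.0094  0.0015 -0.0089]
```

Request:
{"op": "apply_moves", "data": {
  "moves": [0.06,0,0,0.1,0,0,0,0.06,0,0,0.2,0,0,0,0.06,0,0,0.3,0,0,0,0.06,0,0,0.38,0,0,0,0.06,0,0,0.41,0,0,0]
}}

```text
clock: 6.8
position: [0.4514, 0.2948, 0.1352]
tool_rot: [0.709, 0.705, -0.002, -0.002]
force: [0.0, 0.0, -0.2]
opening: 0.528
gripper_force: 0.0
```

Request:
{"op": "apply_moves", "data": {
  "moves": [0.06,0,0,0,0,0,0,-0.2,0,0,0,0,0,0,-0.3,0,0,0,0,0,0,-0.3,0,0,0,0,0,0,-0.3,0,0,0,0,0,0]
}}

```text
clock: 7.3
position: [0.4521, 0.2955, 0.1369]
tool_rot: [0.709, 0.705, -0.001, -0.001]
force: [-0.3, -0.5, 0.5]
opening: 0.352
gripper_force: 0.0
```

```bash
python3 - <<'E'
from h import *
import cv2
go(.453,.2965,.138,0)
t=imaging.capture("top"); s=imaging.capture("side")
c=np.zeros((480,800,3),np.uint8)
c[:,:400]=cv2.resize(t[260:380,140:240],(400,480),interpolation=cv2.INTER_CUBIC)
c[:,400:]=cv2.resize(s[270:390,250:350],(400,480),interpolation=cv2.INTER_CUBIC)
cv2.imwrite("pics/c6.png",c)
E
```

```text
t 7.3 pos [0.4521 0.2955 0.1369] yaw -0.27 tilt z [-3.5e-03  4.0e-04 -1.0e+00]
shift [ 0.0051  0.0042 -0.0054] turn [-0.0044 -0.0006 -0.0059]
```

View pics/c6.png

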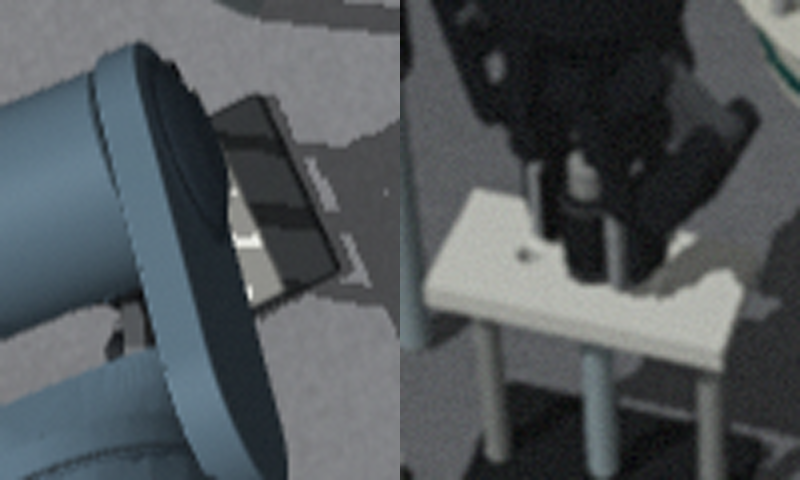

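The fingers straddle the black head: side crop shows the plug at (583,170) and a pad on each side, clear of the stand plate. Closing.

Request:
{"op": "apply_moves", "data": {
  "moves": [-1,0,0,0,0,0,0,-1,0,0,0,0,0,0,-1,0,0,0,0,0,0,-1,0,0,0,0,0,0,-1,0,0,0,0,0,0],
  "newtons": 50
}}

```text
clock: 7.9
position: [0.4521, 0.2954, 0.1366]
tool_rot: [0.709, 0.705, -0.001, -0.002]
force: [0.2, -0.2, 3.1]
opening: 0.22
gripper_force: 48.8
```

Request:
{"op": "apply_moves", "data": {
  "moves": [-1,0,0,-0.04,0,0,0,-1,0,0,-0.12,0,0,0,-1,0,0,-0.22,0,0,0,-1,0,0,-0.33,0,0,0,-1,0,0,-0.45,0,0,0]
}}

```text
clock: 8.4
position: [0.4516, 0.2951, 0.2267]
tool_rot: [0.709, 0.705, -0.002, -0.002]
force: [0.1, 0.5, -0.7]
opening: 0.219
gripper_force: 49.6
```

Request:
{"op": "apply_moves", "data": {
  "moves": [-1,0,0,-0.12,0,0,0,-1,0,0,-0.22,0,0,0,-1,0,0,-0.3,0,0,0,-1,0,0,-0.33,0,0,0,-1,0,0,-0.33,0,0,0]
}}

```text
clock: 8.9
position: [0.4527, 0.2954, 0.2929]
tool_rot: [0.709, 0.705, -0.001, -0.001]
force: [-0.8, -0.4, -1.0]
opening: 0.22
gripper_force: 49.6
```

```bash
python3 -c "
from h import *
print(get_obs()['force'],get_obs()['gripper_force'],get_obs()['opening'])
go(.45,.12,.32,0)
go(.50,.03,.32,0)"
```

```text
[-0.7947023  -0.44135826 -0.96757496] 49.60446774959564 0.22030479209340528
t 8.9 pos [0.4527 0.2954 0.2929] yaw -0.27 tilt z [-3.7e-03  4.0e-04 -1.0e+00]
shift [-0.8771 -0.0097 -0.136 ] turn [-0.0048 -0.0004 -0.0059]
t 8.9 pos [0.4527 0.2954 0.2929] yaw -0.27 tilt z [-3.7e-03  4.0e-04 -1.0e+00]
shift [-1.3259  0.2423 -0.1371] turn [-0.0048 -0.0004 -0.0059]
```

Request:
{"op": "apply_moves", "data": {
  "moves": [-1,-0.08,0,-0.1,0,0,0,-1,-0.22,0,-0.14,-0.005,0,-0.006,-1,-0.4,0,-0.14,-0.005,0,-0.006,-1,-0.6,0,-0.14,-0.005,0,-0.006,-1,-0.8,0,-0.14,-0.005,0,-0.006]
}}

```text
clock: 9.4
position: [0.451, 0.1341, 0.3187]
tool_rot: [0.707, 0.707, -0.001, -0.001]
force: [0.8, -0.2, -0.9]
opening: 0.221
gripper_force: 49.6
```

```bash
python3 -c "
from h import *
go(.505,-.03,.32,0)
go(.511,-.1245,.32,0)"
```

```text
t 9.4 pos [0.451  0.1341 0.3187] yaw 0.05 tilt z [-3.3e-03 -1.0e-04 -1.0e+00]
shift [-0.8207  0.2692 -0.0075] turn [-0.0042  0.0002  0.0012]
t 9.4 pos [0.451  0.1341 0.3187] yaw 0.05 tilt z [-3.3e-03 -1.0e-04 -1.0e+00]
shift [-1.2932  0.2988 -0.0075] turn [-0.0042  0.0002  0.0012]
```

Request:
{"op": "apply_moves", "data": {
  "moves": [-1,-0.15,0.05,0,0,0,0,-1,-0.32,0.11,0,0,0,0,-1,-0.5,0.17,0,0,0,0,-1,-0.67,0.23,0,0,0,0,-1,-0.82,0.27,0,0,0,0]
}}

```text
clock: 9.9
position: [0.5057, -0.0303, 0.3185]
tool_rot: [0.707, 0.707, -0.001, -0.002]
force: [0.9, 0.4, -1.0]
opening: 0.217
gripper_force: 49.6
```

```bash
python3 -c "
from h import *
go(.511,-.1245,.315,0)"
```

```text
t 9.9 pos [ 0.5057 -0.0303  0.3185] yaw -0.04 tilt z [-3.5e-03  9.0e-04 -1.0e+00]
shift [-0.4712  0.0271  0.0168] turn [-0.0044 -0.0011 -0.001 ]
```

Request:
{"op": "apply_moves", "data": {
  "moves": [-1,-0.1,0.006,0,0,0,0,-1,-0.22,0.012,0,0,0,0,-1,-0.34,0.02,0.01,-0.004,0,0,-1,-0.44,0.027,0.017,-0.004,0,0,-1,-0.471,0.027,0.017,-0.004,0,0]
}}

```text
clock: 10.4
position: [0.5106, -0.1241, 0.3148]
tool_rot: [0.708, 0.706, 0.0, -0.001]
force: [-0.2, -0.3, -0.4]
opening: 0.222
gripper_force: 49.6
```

Request:
{"op": "apply_moves", "data": {
  "moves": [-1,0,0,0,0,0,0,-1,0,0,0,0,0,0,-1,0,0,0,0,0,0,-1,0,0,0,0,0,0,-1,0,0,0,0,0,0]
}}

```text
clock: 10.9
position: [0.5114, -0.1223, 0.317]
tool_rot: [0.707, 0.707, 0.001, 0.001]
force: [0.1, -0.4, -0.3]
opening: 0.22
gripper_force: 49.6
```

```bash
python3 - <<'E'
from h import *
import cv2
go(.511,-.1245,.315,0)
s=imaging.capture("side"); cv2.imwrite("pics/s3.png",s)
s2=cv2.imread("pics/s2.png")
p=get_obs()["position"]
print("proj tip",proj("side",[p[0],p[1],p[2]-.1216]),"hole est",proj("side",[.511,-.124,.158]))
def en(im,y0,y1,x0,x1):
    c=im[y0:y1,x0:x1].astype(float); c=np.clip((c/255)**.5*255*1.3,0,255).astype(np.uint8)
    return cv2.resize(c,(400,600),interpolation=cv2.INTER_CUBIC)
cv2.imwrite("pics/c7.png",np.hstack([en(s2,150,225,410,460),en(s,110,215,405,475)]))
# caps in s2: bright blobs on the black plate
g=cv2.cvtColor(s2,cv2.COLOR_BGR2GRAY)
for (x,y) in((423,178),(444,185)):
    w=g[y-6:y+7,x-6:x+7].astype(float); w=np.clip(w-80,0,None); yy,xx=np.mgrid[y-6:y+7,x-6:x+7]; print("cap",(w*xx).sum()/w.sum(),(w*yy).sum()/w.sum())
E
```

```text
t 10.9 pos [ 0.5114 -0.1223  0.317 ] yaw 0.05 tilt z [ 0.0028 -0.     -1.    ]
shift [-0.0109 -0.002   0.0099] turn [0.0036 0.     0.0012]
proj tip [426.67389809 172.91580127] hole est [425.25915074 189.66982527]
cap 422.4286628278951 177.27895073576457
cap 443.3725947521866 184.400583090379
```

View pics/c7.png

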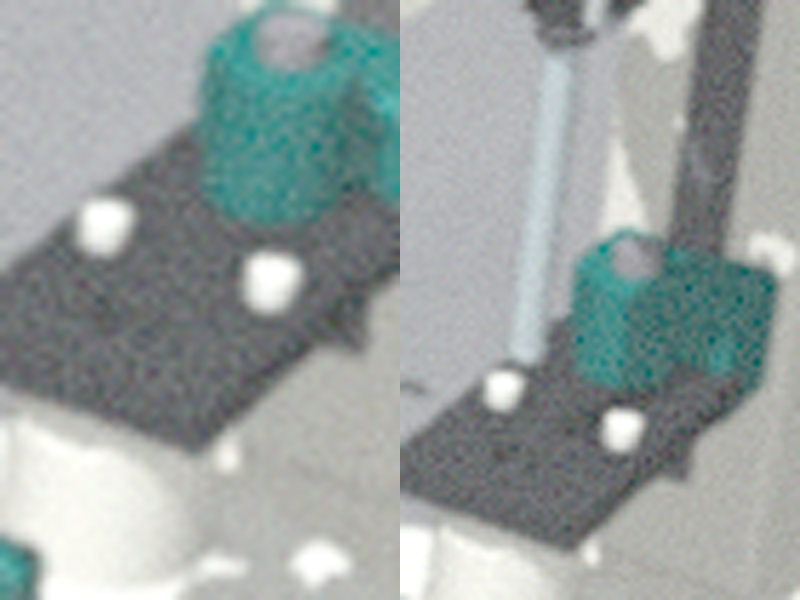

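The left crop shows the empty plate with the faint hole near (115,310), full-frame about (424.4,188.8). The right crop shows the tip at (525,362), full-frame about (426.9,173.4), where it was predicted. I'll average frames to cut the noise and fit the axis and hole numerically.

```bash
cat > m.py <<'E'
from h import *
import cv2
def avg(n):
    P=[];I=0
    for k in range(n):
        I=I+imaging.capture("side").astype(float); P.append(get_obs()["position"])
    print("pos mean",np.mean(P,0).round(5),"std",np.std(P,0).round(5)); return I/n,np.mean(P,0)
def axis(I,p,zs):
    "measured minus predicted column of the pale shaft at heights zs (px), predicted from TCP p"
    g=I.sum(2)/3; out=[]
    for z in zs:
        u,v=proj("side",[p[0],p[1],z]); r=int(round(v)); row=g[r-1:r+2].mean(0); out.append((z,round(u,2),round(v,1),row[int(u)-9:int(u)+11].round().astype(int).tolist()))
    return out
E
python3 - <<'E'
from m import *
I,p=avg(25); np.save("I3.npy",I); go(.511,-.1245,.315,0)
for o in axis(I,p,(.205,.225,.245,.265,.285)): print(o)
g=I.sum(2)/3
print("around hole cols 414..437 rows 181..197"); print(g[181:198,414:438].round().astype(int))
print("tip"); print(g[166:181,419:435].round().astype(int))
E
```

```text
pos mean [ 0.51134 -0.12283  0.31687] std [1.e-05 8.e-05 3.e-05]
t 12.2 pos [ 0.5114 -0.1229  0.3169] yaw 0.0 tilt z [ 0.0026  0.     -1.    ]
shift [-0.0082 -0.0018  0.0093] turn [ 0.0033 -0.      0.0001]
(0.205, np.float64(427.34), np.float64(168.3), [78, 77, 77, 77, 77, 77, 85, 95, 101, 99, 91, 75, 53, 33, 26, 25, 27, 28, 29, 32])
(0.225, np.float64(428.48), np.float64(158.8), [78, 78, 77, 77, 76, 76, 83, 94, 100, 99, 91, 78, 67, 70, 75, 65, 46, 32, 30, 34])
(0.245, np.float64(429.65), np.float64(149.1), [77, 77, 78, 77, 77, 77, 80, 90, 99, 100, 94, 81, 68, 69, 77, 79, 78, 77, 78, 84])
(0.265, np.float64(430.84), np.float64(139.1), [79, 80, 80, 80, 79, 79, 79, 88, 98, 101, 96, 86, 71, 66, 73, 78, 78, 78, 78, 81])
(0.285, np.float64(432.06), np.float64(128.8), [81, 81, 81, 80, 79, 77, 85, 96, 101, 98, 89, 75, 66, 71, 77, 79, 78, 78, 80, 86])
around hole cols 414..437 rows 181..197
[[34 29 27 26 26 30 43 65 81 76 56 37 26 26 28 27 27 27 28 27 27 26 25 24]
 [28 27 27 27 27 27 27 33 38 38 31 28 26 27 27 27 28 26 28 27 27 24 21 20]
 [28 27 28 30 28 28 27 27 24 25 26 27 28 28 28 27 28 2
[... 1381 characters left out ...]
  89  72  48  29  26  25  27]
 [ 78  78  77  78  78  88 101 106 101  90  71  45  28  26  26  27]
 [ 78  79  77  73  67  71  86  97  95  84  62  39  26  25  26  27]
 [ 78  76  68  58  44  40  52  65  67  59  42  31  26  26  28  27]
 [ 75  72  67  61  54  44  35  34  35  33  30  27  25  26  27  26]
 [ 71  85 106 115 114 101  73  42  26  24  25  26  26  26  27  27]
 [ 63 104 143 154 155 144 114  67  32  25  27  27  27  27  26  26]
 [ 54 106 146 160 159 150 119  72  33  25  26  27  27  27  27  28]
 [ 52 100 137 147 145 130  97  52  26  25  27  27  27  27  28  27]
 [ 52  97 127 136 126 106  73  37  23  26  27  27  28  28  28  28]
 [ 42  77 105 119 110  85  55  31  24  26  27  26  27  27  27  27]]
```

```bash
python3 - <<'E'
from m import *
I=np.load("I3.npy"); g=I.sum(2)/3; p=np.array([.51134,-.12283,.31687])
T=imaging.get_calibration("side")["pose"]; 
c=[p[0],p[1],p[2]-.1216+.006]; d=(np.array(T)[:3,:3].T@(np.array(c)-np.array(T)[:3,3]))[2]
u,v=proj("side",c); print("tip sphere centre",u,v,"r px",530*.006/d,"bottom row",v+530*.006/d,"mm/px",d/530)
# hole fit: mask of projected circle, scan position
yy,xx=np.mgrid[178:202,408:444]; sub=np.abs(g[178:202,408:444]-28)
sub=np.clip(sub-1.2,0,4); sub[:5]=0; sub[:8,24:]=0; sub[14:,:10]=0
E=[]
for x in np.arange(.504,.519,.00075):
    for y in np.arange(-.132,-.116,.00075):
        t=np.linspace(0,2*np.pi,40); q=np.array([proj("side",[x+.01*np.cos(a),y+.01*np.sin(a),.158]) for a in t]).astype(np.float32)
        q8=((q-[408,178])*8+3.5).astype(np.int32); m=np.zeros((24*8,36*8),np.uint8); cv2.fillPoly(m,[q8],1); m=cv2.resize(m.astype(np.float32),(36,24),interpolation=cv2.INTER_AREA)
        E.append(((sub*m).sum()/sub.sum(),x,y))
E.sort(reverse=True)
for e in E[:12]: print(np.round(e,4))
b=np.array([e[1:] for e in E[:12]]).mean(0); print("mean",b, proj("side",[*b,.158]))
q=np.array([proj("side",[b[0]+.01*np.cos(a),b[1]+.01*np.sin(a),.158]) for a in np.linspace(0,6.28,60)]); print("bbox",q.min(0),q.max(0))
# caps by side (I3): cap base/top centre (mid height z=.162)
s2=cv2.imread("pics/s2.png").astype(float).sum(2)/3
for G,n in((s2,"s2"),(g,"I3")):
  M=[]
  for (x,y) in((423,178),(444,185)):
    w=np.clip(G[y-6:y+7,x-6:x+7]-60,0,None); Y,X=np.mgrid[y-6:y+7,x-6:x+7]; r=ray("side",(w*X).sum()/w.sum(),(w*Y).sum()/w.sum(),.1625); M.append(r)
  m=np.mean(M,0); print(n,np.round(M,4).tolist(),"hole from caps",m[:2]-np.sqrt(.036**2-(np.linalg.norm(M[0]-M[1])/2)**2)*np.array([.0625,-.998]))
E
```

```text
tip sphere centre 427.135911020641 170.08727450489633 r px 3.189429133776953 bottom row 173.27670363867327 mm/px 0.0018812143955350222Traceback (most recent call last):
  File "<stdin>", line 12, in <module>
  File "h.py", line 7, in proj
    c=imaging.get_calibration(n);K=np.array(c["camera_matrix"]);T=np.array(c["pose"])
ValueError: time passes only in moves, steps and waits
```

```bash
python3 - <<'E'
from rig import imaging
import numpy as np
C={n:tuple(np.array(imaging.get_calibration(n)[k]) for k in("camera_matrix","pose")) for n in("side","top")}
np.savez("cal.npz",sK=C["side"][0],sT=C["side"][1],tK=C["top"][0],tT=C["top"][1])
s=open("h.py").read()
s=s.replace('c=imaging.get_calibration(n);K=np.array(c["camera_matrix"]);T=np.array(c["pose"])','K,T=CAL[n[0]+"K"],CAL[n[0]+"T"]').replace("from rig import imaging\n",'from rig import imaging\nCAL=dict(np.load("cal.npz"))\n')
open("h.py","w").write(s)
E
python3 - <<'E'
from m import *
I=np.load("I3.npy"); g=I.sum(2)/3
yy,xx=np.mgrid[178:202,408:444]; sub=np.abs(g[178:202,408:444]-28)
sub=np.clip(sub-1.2,0,4); sub[:7]=0; sub[:8,22:]=0; sub[14:]=0
E=[]; t=np.linspace(0,2*np.pi,40)
circ=lambda x,y:np.array([proj("side",[x+.01*np.cos(a),y+.01*np.sin(a),.158]) for a in t])
for x in np.arange(.504,.519,.00075):
    for y in np.arange(-.132,-.116,.00075):
        q8=((circ(x,y)-[408,178])*8+3.5).astype(np.int32); m=np.zeros((24*8,36*8),np.uint8); cv2.fillPoly(m,[q8],1); m=cv2.resize(m.astype(np.float32),(36,24),interpolation=cv2.INTER_AREA)
        E.append(((sub*m).sum()/sub.sum(),x,y))
E.sort(reverse=True)
for e in E[:6]: print(np.round(e,4))
b=np.array([e[1:] for e in E[:12]]).mean(0); q=circ(*b); print("mean",b, proj("side",[*b,.158]),"bbox",q.min(0),q.max(0))
s2=cv2.imread("pics/s2.png").astype(float).sum(2)/3
for G,n in((s2,"s2"),(g,"I3")):
  M=[]
  for (x,y) in((423,178),(444,185)):
    w=np.clip(G[y-6:y+7,x-6:x+7]-60,0,None); Y,X=np.mgrid[y-6:y+7,x-6:x+7]; M.append(ray("side",(w*X).sum()/w.sum(),(w*Y).sum()/w.sum(),.1625))
  m=np.mean(M,0); print(n,np.round(M,4).tolist(),"hole from caps",m[:2]-np.sqrt(.036**2-(np.linalg.norm(M[0]-M[1])/2)**2)*np.array([.0625,-.998]))
E
```

```text
[ 0.4019  0.5123 -0.1268]
[ 0.3987  0.513  -0.1275]
[ 0.3985  0.5123 -0.1275]
[ 0.3981  0.5123 -0.126 ]
[ 0.396   0.5115 -0.126 ]
[ 0.3957  0.513  -0.1268]
mean [ 0.51225  -0.126875] [425.51972075 188.86471927] bbox [420.29208668 186.21424759] [430.77367162 191.56187048]
s2 [[0.539, -0.1549, 0.1625], [0.4911, -0.1565, 0.1625]] hole from caps [ 0.51338868 -0.12887152]
I3 [[0.5392, -0.1561, 0.1625], [0.4911, -0.1565, 0.1625]] hole from caps [ 0.51344915 -0.12952962]
```

Request:
{"op": "apply_moves", "data": {
  "moves": [-1,-0.008,0.002,0,0.003,0,0,-1,-0.017,0.0035,0.03,0.003,0,0,-1,-0.017,0.0035,0.07,0.003,0,0,-1,-0.017,0.0035,0.11,0.003,0,0,-1,-0.017,0.0035,0.134,0.003,0,0]
}}

```text
clock: 12.7
position: [0.5116, -0.126, 0.2884]
tool_rot: [0.707, 0.707, -0.0, -0.001]
force: [-0.2, 0.2, -1.1]
opening: 0.217
gripper_force: 49.6
```

```bash
python3 - <<'E'
from m import *
avg(16); I,p=avg(16); np.save("I4.npy",I); go(.512,-.1262,.290,0)
g=I.sum(2)/3
d=.998*0+1; u,v=proj("side",[p[0],p[1],p[2]-.1216+.006]); print("sphere centre",u,v,"bottom",v+3.19)
for o in axis(I,p,(.18,.20,.22,.24,.26)): print(o)
print("cols 417..434, rows 176.."); print(g[176:196,417:435].round().astype(int))
E
```

```text
pos mean [ 0.51209 -0.12623  0.28998] std [0.00026 0.00012 0.00072]
pos mean [ 0.51211 -0.12625  0.29006] std [1.e-05 1.e-05 1.e-05]
t 14.3 pos [ 0.5121 -0.1263  0.2901] yaw 0.01 tilt z [ 3.e-04 -0.e+00 -1.e+00]
shift [ 0.0003 -0.0006  0.0004] turn [0.0004 0.     0.0001]
sphere centre 426.295334679634 181.62609491628726 bottom 184.81609491628726
(0.18, np.float64(426.6), np.float64(179.1), [30, 28, 49, 92, 124, 133, 117, 99, 99, 101, 95, 83, 63, 42, 28, 26, 26, 27, 27, 27])
(0.2, np.float64(427.71), np.float64(169.9), [79, 78, 79, 78, 78, 78, 79, 89, 99, 102, 96, 84, 66, 43, 28, 26, 26, 28, 30, 32])
(0.22, np.float64(428.84), np.float64(160.4), [78, 78, 78, 77, 77, 76, 76, 86, 98, 102, 97, 87, 73, 69, 73, 62, 44, 32, 29, 32])
(0.24, np.float64(430.0), np.float64(150.7), [77, 77, 77, 79, 77, 75, 85, 97, 101, 98, 88, 73, 66, 72, 78, 79, 78, 75, 74, 78])
(0.26, np.float64(431.19), np.float64(140.8), [80, 80, 80, 80, 79, 78, 85, 95, 101, 100, 92, 78, 68, 72, 78, 80, 79, 80, 80, 74])
cols 417..434, rows 176..
[[ 76  63  64 105 144 154 140 115 100 102  97  89  73  49  29  26  28  27]
 [ 60
[... 720 characters left out ...]
 20  21  20  22  19  22]
 [ 30  28  29  28  26  26  25  25  25  25  22  20  21  21  19  21  21  23]
 [ 28  28  30  28  24  21  23  24  24  25  24  19  20  20  23  22  25  25]
 [ 30  28  27  27  23  21  22  24  26  25  23  21  21  20  24  27  28  29]
 [ 29  28  29  27  26  21  23  23  27  26  24  22  21  21  25  29  27  26]
 [ 29  29  29  28  28  26  26  29  30  29  26  23  23  25  26  27  28  28]
 [ 29  28  29  30  27  28  29  31  33  30  28  28  28  27  28  27  28  27]
 [ 29  29  29  29  28  30  29  29  29  29  28  28  29  30  29  28  30  27]
 [ 27  30  29  30  27  30  31  28  28  28  30  28  28  28  27  29  28  28]
 [ 29  30  32  33  30  29  27  30  31  28  30  28  28  29  29  29  29  28]]
```

Request:
{"op": "apply_moves", "data": {
  "moves": [-1,0,0,0.015,0,0,0,-1,0,0,0.04,0,0,0,-1,0,0,0.065,0,0,0,-1,0,0,0.09,0,0,0,-1,0,0,0.1,0,0,0]
}}

```text
clock: 14.8
position: [0.5117, -0.1261, 0.269]
tool_rot: [0.707, 0.707, -0.0, -0.001]
force: [0.0, -0.2, 0.1]
opening: 0.216
gripper_force: 49.6
```

```bash
python3 - <<'E'
from m import *
avg(8); I,p=avg(16); np.save("I5.npy",I); go(.512,-.1262,.2006,0)
g=I.sum(2)/3
print("axis at plate",proj("side",[p[0],p[1],.158]))
print("cols 417..434, rows 182.."); print(g[182:196,417:435].round().astype(int))
print(get_obs()["force"])
E
```

```text
pos mean [ 0.5121  -0.12625  0.26997] std [1.9e-04 9.0e-05 4.9e-04]
pos mean [ 0.51213 -0.12627  0.27011] std [3.e-05 2.e-05 7.e-05]
t 16.0 pos [ 0.5121 -0.1263  0.27  ] yaw 0.0 tilt z [ 2.e-04  1.e-04 -1.e+00]
shift [ 3.000e-04 -6.000e-04  3.472e-01] turn [ 0.0002 -0.0001  0.    ]
axis at plate [425.399856   189.00911843]
cols 417..434, rows 182..
[[ 28  29  26  26  30  44  72  95 102 100  92  75  53  33  26  28  25  23]
 [ 27  29  27  27  23  36  69  96 104 100  91  74  52  33  26  24  23  20]
 [ 29  28  29  26  26  39  73  97 104  99  90  72  49  28  24  23  20  19]
 [ 29  27  29  28  27  42  77  99 103  97  88  70  45  25  19  21  19  20]
 [ 29  28  27  28  28  45  79 100 104  98  86  67  41  23  19  18  21  20]
 [ 29  29  28  27  28  50  82 101 103  96  83  63  36  23  19  21  21  23]
 [ 28  28  28  25  28  53  86 103 103  95  80  58  32  20  22  24  25  25]
 [ 28  28  28  24  30  61  91 104 103  94  80  54  28  19  23  29  28  29]
 [ 29  28  28  25  32  64  92 102 101  92  77  51  27  20  25  27  29  29]
 [ 29  30  28  27  32  52  74  85  89  82  67  46  28  22  27  28  29  29]
 [ 27  28  28  27  26  32  43  53  60  56  48  35  29  25  29  28  29  27]
 [ 28  30  30  30  28  26  28  31  33  33  31  29  28  28  27  29  28  29]
 [ 30  30  28  29  30  28  27  27  27  27  27  27  29  28  29  29  29  28]
 [ 27  29  31  31  30  28  30  29  29  30  28  30  29  28  28  29  29  28]]
[-0.13861559 -0.70602449 -0.50398541]
```

Request:
{"op": "apply_moves", "data": {
  "moves": [-1,0,0,0.02,0,0,0,-1,0,0,0.055,0,0,0,-1,0,0,0.095,0,0,0,-1,0,0,0.135,0,0,0,-1,0,0,0.17,0,0,0]
}}

```text
clock: 16.5
position: [0.5118, -0.1261, 0.2348]
tool_rot: [0.707, 0.707, -0.0, -0.001]
force: [-0.7, 0.5, -0.9]
opening: 0.224
gripper_force: 49.6
```

Request:
{"op": "apply_moves", "data": {
  "moves": [-1,0,0,0.035,0,0,0,-1,0,0,0.075,0,0,0,-1,0,0,0.115,0,0,0,-1,0,0,0.15,0,0,0,-1,0,0,0.177,0,0,0]
}}

```text
clock: 17.0
position: [0.512, -0.1262, 0.1998]
tool_rot: [0.707, 0.707, -0.0, -0.0]
force: [-0.3, 1.1, -0.0]
opening: 0.216
gripper_force: 49.6
```

Request:
{"op": "apply_moves", "data": {
  "moves": [-1,0,0,0,0,0,0,-1,0,0,0,0,0,0,-1,0,0,0,0,0,0,-1,0,0,0,0,0,0,-1,0,0,0,0,0,0]
}}

```text
clock: 17.5
position: [0.5123, -0.1263, 0.201]
tool_rot: [0.707, 0.707, 0.0, 0.0]
force: [-0.0, -0.1, -0.5]
opening: 0.218
gripper_force: 49.6
```

```bash
python3 - <<'E'
from m import *
avg(6); I,p=avg(16); np.save("I6.npy",I); go(.512,-.1262,.2006,0)
c=np.clip((I[90:210,375:475]/255)**.5*330,0,255).astype(np.uint8)
cv2.imwrite("pics/c8.png",cv2.resize(c,(500,600),interpolation=cv2.INTER_CUBIC))
g=I.sum(2)/3
print("axis at plate",proj("side",[p[0],p[1],.158]), get_obs()["force"],get_obs()["gripper_force"])
print(g[182:196,417:435].round().astype(int))
E
```

```text
pos mean [ 0.51217 -0.12628  0.20078] std [4.e-05 2.e-05 8.e-05]
pos mean [ 0.51212 -0.12625  0.20066] std [1.e-05 1.e-05 2.e-05]
t 18.6 pos [ 0.5121 -0.1262  0.2007] yaw 0.0 tilt z [ 2.e-04  0.e+00 -1.e+00]
shift [ 0.0002 -0.0006  0.0004] turn [ 0.0003 -0.      0.0001]
axis at plate [425.40099501 189.01390908] [-0.55145724  0.29909803 -1.0105477 ] 49.62232232093811
[[ 27  27  26  27  30  42  67  91 103 103  94  80  58  33  21  18  18  20]
 [ 28  28  26  26  24  34  65  95 104 102  93  78  54  30  20  19  20  19]
 [ 29  29  29  27  25  36  71  99 104 101  92  75  52  27  20  20  17  19]
 [ 28  28  27  29  26  38  73  98 105 101  91  74  49  26  17  19  19  18]
 [ 29  29  29  27  26  42  74 100 105  99  89  72  45  22  21  21  19  19]
 [ 30  28  29  25  26  42  78 101 105  99  87  69  41  21  20  21  21  23]
 [ 29  28  29  26  25  46  80 101 105  98  85  63  39  21  20  25  25  26]
 [ 29  29  28  24  27  53  86 102 104  98  84  59  33  21  23  27  29  28]
 [ 30  28  27  26  30  59  88 104 103  96  80  56  30  20  23  27  29  27]
 [ 29  29  28  28  30  50  72  88  92  84  71  48  30  23  27  28  29  27]
 [ 30  29  29  29  28  33  42  53  61  58  50  38  28  25  30  27  28  28]
 [ 29  30  28  29  27  27  29  31  35  32  31  29  29  28  29  29  27  29]
 [ 29  28  30  30  30  29  29  28  26  28  29  27  29  29  30  28  28  27]
 [ 29  28  32  31  29  28  30  30  28  29  27  30  29  28  29  29  29  29]]
```

View pics/c8.png

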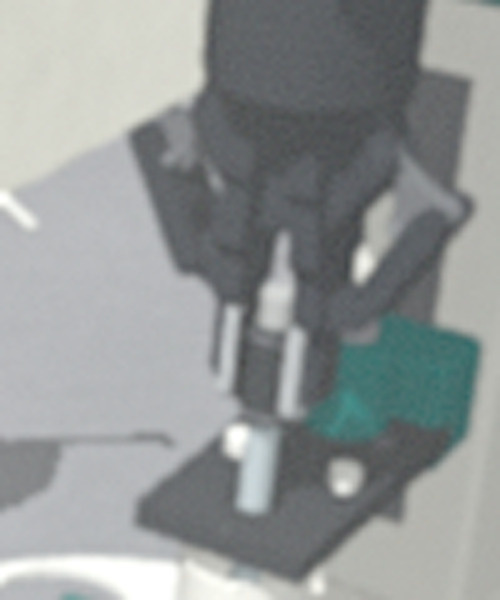

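The shaft stands upright and centred in the hole, entering at crop (253,510). The fingers hold the head clear of the drive. The arm is still, so I'll hand in.

```bash
python3 -c "
from rig import workorder
print(workorder.hand_in())"
```

```text
the job is handed in; nothing more can be done
None
```

I handed the job in at about 18.6 s without a returned verdict: by my measurements the tall beaker is about 1 mm off straight under the hole, and the electrode is held still, upright and within about 1 mm of the hole's middle, its tip about 15 mm above the beaker floor.

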